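Pump the label packs out of the dispenser

TASK

Empty the label dispenser: pump its sprung hand lever, all the way down and all the way back up, until all four packs of labels have dropped out of the magazine into the catch tray. Work the lever only: do not touch the packs, and leave the other things on the counter where they are. At the end the lever is back up.

Things in the scene. Friction and masses are not known exactly. Their poses are not given: they have to be found in the camera images.
- dispenser: fixed grey and aluminium hand-lever dispenser at the right of the counter, 125 mm high: an upright magazine with four packs of labels, a hand lever behind it and a low open catch tray in front. Origin: on the counter under the magazine; z up, the lever sticks out along -x, the catch tray along +x. Its yaw is -1.25 to 0.1 rad: the lever points towards the robot (0) or more to the left
- lever (a joint): lever angle, rad: 0 = up at rest (grip end 0.45 rad above level), 0.80 = down at its stop (0.35 rad below level). A spring brings it back up when let go. It turns about a pin parallel to the dispenser's y, at x = -60 mm in the dispenser's frame, 112 mm above the counter. Pressing down on the grip takes about 3 N at the top and 6 to 10 N at the bottom
- lever_grip (a point): point on top of the lever's pale wooden grip, in the middle of its length, 105 mm from the lever's pin. The grip is a round bar of 22 mm diameter, 64 mm long. The point is 168 mm above the counter with the lever up and 86 mm with it down; its x axis points along the lever towards the pin
- tray_center (a point): centre of the catch tray's inner floor, 3 mm above the counter; inside the tray is 66 mm (dispenser's x, from +17 to +83 mm) by 78 mm, its walls 24 mm high
- magazine_floor (a point): centre of the magazine's floor, 55 mm above the counter, where the lowest pack lies. Each full stroke of the lever pushes the lowest pack out over the tray; it falls off after about three quarters of the stroke. The next pack drops down only when the lever has come back nearly all the way up. Strokes with the magazine empty do no harm
- pack0_mid (a point): centre of label pack 1 of 4 (counted from the bottom): a loose white block of cards, 31 x 45 x 10 mm; they start stacked in the magazine
- pack1_mid (a point): centre of label pack 2 of 4 (counted from the bottom): a loose white block of cards, 31 x 45 x 10 mm; they start stacked in the magazine
- pack2_mid (a point): centre of label pack 3 of 4 (counted from the bottom): a loose white block of cards, 31 x 45 x 10 mm; they start stacked in the magazine
- pack3_mid (a point): centre of label pack 4 of 4 (counted from the bottom): a loose white block of cards, 31 x 45 x 10 mm; they start stacked in the magazine
- tin_mid (a point): centre of a loose tin can (58 mm wide, 72 mm high) on the counter: a bystander
- butter_bar: loose wrapped pastry bar, 57 x 101 x 25 mm, on the counter: a bystander; origin at the middle of its underside
- ball: loose woven ball, 58 mm, on the counter: a bystander; origin at the middle of its underside

How it is judged:
By the outcome, as a careful person would: the job done as asked, in the order asked, and still so for the second after the job is handed in, with the robot touching nothing.
It also fails if it takes over 45 s, if anything falls off the work surface, if the arm or the gripper's body presses on something with over 40 N, if the wrist force passes 120 N, or if a joint passes its speed limit or range.

ROBOT

A 7-joint arm with a two-finger parallel gripper is mounted at the origin on a cart in front of the work surface, level with it; the furniture and walls round the work are solid. World frame = base frame: x ahead of the robot, y to its left, z up, the work surface at z = 0. Lengths are in m, angles in rad, forces in N, time in s.
With the tool pointing down it reaches from about 0.425 to 1.025 m from the base axis. Payload 9.4 kg.
Tool frame: the origin (TCP) lies at the very end of the fingers, on their centre line; the grasp point (between the pads) lies 19 mm behind it (r.grasp_offset is the distance from the TCP to the grasp point, in m); y points along the fingers, x is the direction in which the jaws open and shut, and the axes are right-handed (so a half turn about y gives the same grasp; the last joint's range is limited). The gripper opens to 93 mm and grips with 3 to 60 N. Pads are 15 mm wide; open, the fingers measure 128 mm over their backs; the gripper's body (75 mm by 188 mm) begins 65 mm behind the grasp point.
Start: joints at [1.145, 0.599, -0.003, 1.599, 0.002, 0.943, -0.08], TCP at [0.248, -0.681, 0.219] pointing down, gripper open.
Joint ranges: [-2.57, 2.57], [-0.35, 1.97], [-1.29, 1.29], [0.11, 2.56], [-1.05, 4.19], [0.11, 1.86], [-2.63, 2.63]. Speed limits (rad/s): [2.22, 2.22, 3.01, 3.01, 3.14, 3.14, 3.14].

INTERFACE

Orientations are given as a unit quaternion [w, x, y, z].
In Python, from rig import r, imaging, finish_job gives the robot as it stands.
- The arm moves only by the shell command python3 -m handwheel 'ROWS'. ROWS is JSON, a list of rows, each an object of numbers: "x", "y", "z": the shift along the tool's x, y, z in mm; "ax", "ay", "az": the turn, a rotation vector about the tool's x, y, z in degrees; "grip": the opening, from 0 (shut) to 1 (fully open). In form: [{"x": .., "y": .., "z": .., "ax": .., "ay": .., "az": .., "grip": ..}, ...]. A call has 1 to 5 rows; each row shifts and turns the pose as measured when the row begins, along the tool's axes as they then stand; what a row does not reach is not made up. A row lasts 1/8 s, in which the tool goes at most 62.5 mm and 10.7 degrees, less where a joint would pass 70% of its speed; a pose out of reach is approached as far as the arm can. A call with a gripper value outside its range is refused whole. The fingers move at their own pace and stop on an object; the grip force is fixed at half the most. Time passes only in rows, so rows that do not move let the fingers close. It gives the time, the measured TCP pose, the force and the opening at its end, in the units of the state.
- r.read_state(): the state, without advancing time (a new reading comes with each control period).
- imaging.capture(name): name is "side" or "top"; returns the picture (384x512x3 uint8, red, green, blue); there is no depth.
- imaging.camera_model(name): a dict with "K" (3x3 intrinsics, pixels), "D" ([k1, k2, p1, p2, k3] as OpenCV has them; the pictures are not rectified), "R" (3x3) and "t" (3): a world point X has camera coordinates R X + t. Camera axes: x right, y down, z forward; pixel columns grow to the right and rows downward; lengths in m; the calibration is good to about 2 mm. A picture is of the moment at which its call begins. camera_model takes no time and is no camera call.
- finish_job(): hands the job in, once; it reports no verdict.
The state is a dict: "clock": time; "q": joint angles; "qd": joint speeds; "tau": joint torques, N m; "ee_pos": TCP position; "ee_rot": TCP orientation; "ft_force": force on the tool from outside, world axes, zero at the start; "moment": the same for the moment, N m; "finger_gap": finger opening in m.
Only numpy, scipy, OpenCV 4.12 (cv2) and the standard library are available. Lean on these libraries where they do the work, as an engineer would, in place of code of your own. Each camera call takes 0.05 s, during which the arm holds its last target.

## Working session

There is one attempt and no reset: what is moved stays moved. The work goes in short steps, Python scripts to look and compute and a shell command to move; the robot and the scene stay as the last step left them, time stands still between calls to the robot, and variables do not carry over. Pictures are saved under pics/ and viewed, and the job is handed in when it is done.

```bash
ls; mkdir -p pics
python3 - <<'E'
from rig import r, imaging
import cv2
s=r.read_state()
for k in("clock","q","ee_pos","ee_rot","ft_force","finger_gap"):print(k,s[k])
for n in("side","top"):
    cv2.imwrite(f"pics/{n}0.png",cv2.cvtColor(imaging.capture(n),cv2.COLOR_RGB2BGR))
    m=imaging.camera_model(n);print(n,m)
E
```

```text
pics
clock 0.0
q [ 1.14526846  0.60015513 -0.002537    1.60012792  0.00178999  0.94291857
 -0.07984   ]
ee_pos [ 0.24761286 -0.68087421  0.21773909]
ee_rot [ 0.57946447 -0.57889759  0.40613874 -0.40515409]
ft_force [ 0.38877357  0.07870155 -0.60495537]
finger_gap 0.09311274634400257
side {'K': array([[431.2292727 ,   0.        , 243.3009496 ],
       [  0.        , 431.2292727 , 190.79158987],
       [  0.        ,   0.        ,   1.        ]]), 'D': array([0.05128209, 0.        , 0.        , 0.        , 0.        ]), 'R': array([[-0.99956443, -0.01894684, -0.02262689],
       [ 0.00756678,  0.57653548, -0.81703708],
       [ 0.02852547, -0.81685241, -0.57614099]]), 't': array([0.51338381, 0.16733945, 0.88278227])}
top {'K': array([[354.84240596,   0.        , 251.16109636],
       [  0.        , 354.84240596, 193.88186389],
       [  0.        ,   0.        ,   1.        ]]), 'D': array([0.02513054, 0.        , 0.        , 0.        , 0.        ]), 'R': array([[ 0.39365601, -0.9192523 ,  0.00318653],
       [-0.87349131, -0.37513519, -0.31030068],
       [ 0.28644   ,  0.11936832, -0.95063312]]), 't': array([-0.29651237,  0.43651488,  0.84960615])}
```

View pics/side0.png

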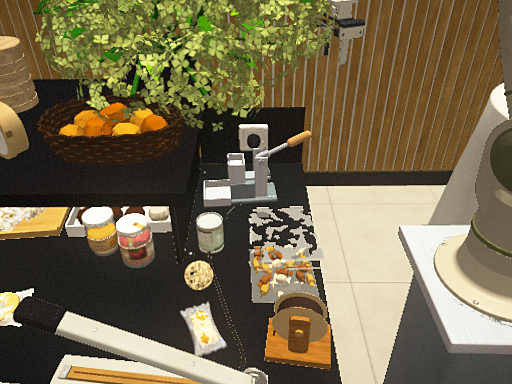

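View pics/top0.png

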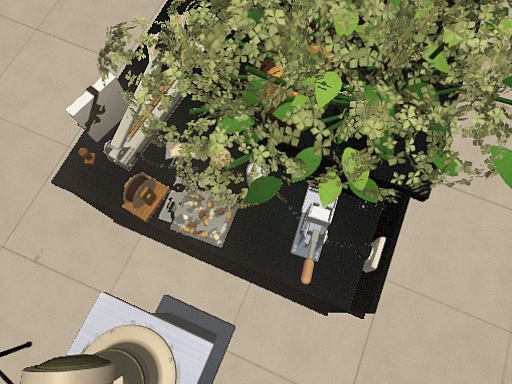

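The side view shows the dispenser at about (250,170), with its grip at (290-311, 132-147). In the top view the grip is at about (308,271). A shelf with plants stands beyond it. Next I'll zoom in and segment the grip.

```bash
cat > h.py <<'E'
import numpy as np, cv2
from rig import r, imaging
M={n:imaging.camera_model(n) for n in("side","top")}
def ray(n,uv):
    m=M[n];p=cv2.undistortPoints(np.array([[uv]],float),m["K"],m["D"])[0,0]
    R=np.array(m["R"]);t=np.array(m["t"]);return -R.T@t,(lambda d:d/np.linalg.norm(d))(R.T@np.r_[p,1])
def tri(a,b):
    (c1,d1),(c2,d2)=ray("side",a),ray("top",b)
    s=np.linalg.lstsq(np.c_[d1,-d2],c2-c1,rcond=None)[0]
    p,q=c1+s[0]*d1,c2+s[1]*d2
    return (p+q)/2,np.linalg.norm(p-q)
def plane(n,uv,z):
    c,d=ray(n,uv);return c+d*(z-c[2])/d[2]
def proj(n,X):
    m=M[n];return cv2.projectPoints(np.array([X],float),cv2.Rodrigues(np.array(m["R"]))[0],np.array(m["t"]),m["K"],m["D"])[0][0,0]
def snap(n,f):
    i=cv2.cvtColor(imaging.capture(n),cv2.COLOR_RGB2BGR);cv2.imwrite(f"pics/{f}.png",i);return i
def crop(i,f,x0,y0,x1,y1,k):
    cv2.imwrite(f"pics/{f}.png",cv2.resize(i[y0:y1,x0:x1],None,fx=k,fy=k,interpolation=cv2.INTER_NEAREST))
E
python3 - <<'E'
from h import *
a=cv2.imread("pics/side0.png");b=cv2.imread("pics/top0.png")
crop(a,"sc",190,110,330,210,5);crop(b,"tc",270,160,390,290,4)
E_={}
for n,i,(x0,y0,x1,y1) in(("side",a,(280,125,318,155)),("top",b,(290,250,325,290))):
    h=cv2.cvtColor(i,cv2.COLOR_BGR2HSV)
    m=cv2.inRange(h,(5,90,90),(22,255,255));k=np.zeros_like(m);k[y0:y1,x0:x1]=m[y0:y1,x0:x1]
    c=max(cv2.findContours(k,0,2)[0],key=cv2.contourArea)
    print(n,cv2.contourArea(c),cv2.minAreaRect(c))
for n in M: print(n,ray(n,(256,192))[0])
E
```

```text
side 466.0 ((302.0, 139.5), (29.0, 30.0), 90.0)
top 211.0 ((307.1346130371094, 270.82696533203125), (10.001923561096191, 25.495098114013672), 11.309932708740234)
side [0.48671219 0.63435269 0.65694586]
top [ 0.25465465 -0.21023364  0.94405946]
```

View pics/sc.png

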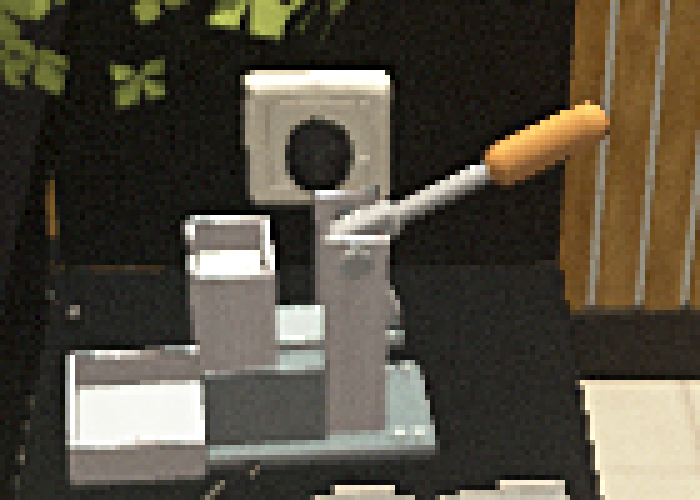

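View pics/tc.png

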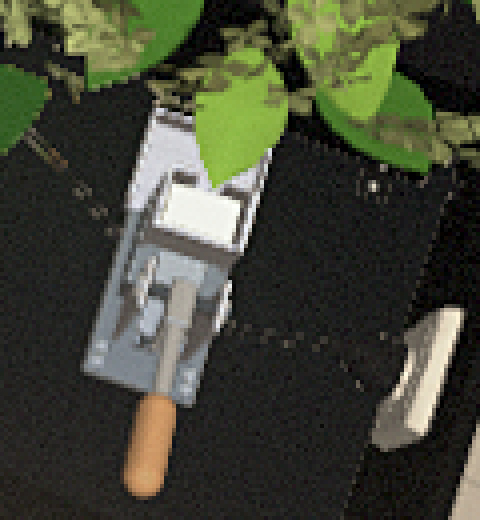

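In the crops, the side view puts the grip from (289,144) to (310,133). The top view puts it from about (309,259) to (305,283). A panel with a switch plate sits behind it.

Run:
```python
from h import *
print("grip mid",tri((299.7,138.5),(307.1,270.8)))
print("outer",tri((310.5,132.5),(305.2,283)),"inner",tri((289,144.5),(309,259)))
# base plate corners, top view, z ~0.01
for c in((82,372),(190,405),(135,205)): print("plate",plane("top",(270+c[0]/4,160+c[1]/4),0.008))
print("magtop",[plane("top",(270+c[0]/4,160+c[1]/4),0.125) for c in((168,182),(245,200))])
print("magtop side",[plane("side",(190+c[0]/5,110+c[1]/5),0.125) for c in((187,218),(270,218))])
print("switch",tri((190+320/5,110+140/5),(270+430/4,160+375/4)))
print("tin",plane("side",(210,240),0.0))
```

```text
grip mid (array([ 0.3787604 , -0.29284531,  0.15602034]), np.float64(0.0012905417623778849))
outer (array([ 0.35230379, -0.2967789 ,  0.16949768]), np.float64(0.003417320056818507)) inner (array([ 0.40554416, -0.28886751,  0.14251983]), np.float64(0.001422311925334599))
plate [ 0.42717242 -0.25216026  0.008     ]
plate [ 0.43499511 -0.32461757  0.008     ]
plate [ 0.54751167 -0.24430299  0.008     ]
magtop [array([ 0.53213092, -0.25321784,  0.125     ]), array([ 0.53975378, -0.29932118,  0.125     ])]
magtop side [array([ 0.5548964 , -0.27793244,  0.125     ]), array([ 0.51432601, -0.27714121,  0.125     ])]
switch (array([ 0.49273252, -0.44224359,  0.0799157 ]), np.float64(0.00554469261474344))
tin [ 0.59152501 -0.10341639  0.        ]
```

Run:
```python
from h import *
def yplane(n,uv,y):
    c,d=ray(n,uv);return (c+d*(y-c[1])/d[1]).round(3)
for uv in((304,108),(304,170),(204,108)): print("panel",uv,[yplane("side",uv,y) for y in(-.40,-.45,-.5)])
for uv in((330,30),(325,60),(300,60),(270,85),(235,115),(215,125)): print("leaf",uv,[yplane("side",uv,y) for y in(0,-.15,-.3,-.45,-.6)])
for uv in((323,206),(265,190),(385,180),(300,150)): print("top leaf",uv,[plane("top",uv,z).round(3) for z in(.2,.3,.4,.5,.6)])
print("counter edge",[plane("top",u,0).round(3) for u in((328,312),(363,317),(408,200))])
from scipy.spatial.transform import Rotation as Ro
s=r.read_state();q=s["ee_rot"];R=Ro.from_quat([q[1],q[2],q[3],q[0]]).as_matrix();print(R.round(3))
print(proj("side",s["ee_pos"]),proj("top",s["ee_pos"]))
```

```text
panel (304, 108) [array([ 0.361, -0.4  ,  0.187]), array([ 0.355, -0.45 ,  0.164]), array([ 0.349, -0.5  ,  0.141])]
panel (304, 170) [array([ 0.35 , -0.4  , -0.002]), array([ 0.343, -0.45 , -0.034]), array([ 0.336, -0.5  , -0.066])]
panel (204, 108) [array([ 0.619, -0.4  ,  0.19 ]), array([ 0.625, -0.45 ,  0.168]), array([ 0.631, -0.5  ,  0.145])]
leaf (330, 30) [array([0.38 , 0.   , 0.486]), array([ 0.355, -0.15 ,  0.445]), array([ 0.33 , -0.3  ,  0.405]), array([ 0.305, -0.45 ,  0.365]), array([ 0.28 , -0.6  ,  0.324])]
leaf (325, 60) [array([0.383, 0.   , 0.444]), array([ 0.359, -0.15 ,  0.393]), array([ 0.335, -0.3  ,  0.343]), array([ 0.31 , -0.45 ,  0.292]), array([ 0.286, -0.6  ,  0.242])]
leaf (300, 60) [array([0.42 , 0.   , 0.444]), array([ 0.404, -0.15 ,  0.394]), array([ 0.388, -0.3  ,  0.344]), array([ 0.373, -0.45 ,  0.294]), array([ 0.357, -0.6  ,  0.244])]
leaf (270, 85) [array([0.464, 0.   , 0.407]), array([ 0.458, -0.15 ,  0.348]), array([ 0.453, -0.3  ,  0.289]), array([ 0.447, -0.45 ,  0.23 ]), array([ 0.442, -0.6  ,  0.171])]
leaf (235, 115) [array([0.519, 0.   ,
[... 606 characters left out ...]
4, -0.16 ,  0.4  ]), array([ 0.401, -0.169,  0.5  ]), array([ 0.368, -0.178,  0.6  ])]
top leaf (385, 180) [array([ 0.627, -0.378,  0.2  ]), array([ 0.577, -0.356,  0.3  ]), array([ 0.527, -0.333,  0.4  ]), array([ 0.477, -0.31 ,  0.5  ]), array([ 0.427, -0.288,  0.6  ])]
top leaf (300, 150) [array([ 0.621, -0.178,  0.2  ]), array([ 0.571, -0.182,  0.3  ]), array([ 0.522, -0.187,  0.4  ]), array([ 0.473, -0.191,  0.5  ]), array([ 0.424, -0.195,  0.6  ])]
counter edge [array([ 0.328, -0.393,  0.   ]), array([ 0.352, -0.477,  0.   ]), array([ 0.694, -0.498,  0.   ])]
[[ 0.342 -0.001  0.94 ]
 [-0.94   0.001  0.342]
 [-0.001 -1.    -0.   ]]
[333.34832727  58.8150849 ] [496.46387016 427.97603204]
```

```bash
python3 - <<'E'
from h import *
for P in((.383,0,.444),(.359,-.15,.393),(.335,-.3,.343),(.31,-.45,.292),(.286,-.6,.242),(.453,-.3,.289),(.447,-.45,.23),(.458,-.15,.348)): print(P,proj("top",P).round())
E
python3 -m handwheel '[{"x":0,"y":-10,"z":0,"grip":0},{"x":-36,"y":0,"z":28,"grip":0},{"x":-36,"y":0,"z":28,"grip":0}]'
```

```text
(0.383, 0, 0.444) [156. 170.]
(0.359, -0.15, 0.393) [241. 230.]
(0.335, -0.3, 0.343) [320. 285.]
(0.31, -0.45, 0.292) [393. 338.]
(0.286, -0.6, 0.242) [462. 387.]
(0.453, -0.3, 0.289) [335. 228.]
(0.447, -0.45, 0.23) [400. 266.]
(0.458, -0.15, 0.348) [264. 185.]invalid input at $[0]: expected keys x, y, z, ax, ay, az, grip
```

```bash
python3 -m handwheel '[{"x":0,"y":-10,"z":0,"ax":0,"ay":0,"az":0,"grip":0},{"x":-36,"y":0,"z":28,"ax":0,"ay":0,"az":0,"grip":0},{"x":-36,"y":0,"z":28,"ax":0,"ay":0,"az":0,"grip":0}]'
```

```text
clock: 0.48
ee_pos: [0.2741, -0.595, 0.228]
ee_rot: [-0.578, 0.578, -0.408, 0.406]
ft_force: [0.6, 0.0, -0.1]
finger_gap: 0.0674
```

```bash
python3 -m handwheel '[{"x":-38,"y":0,"z":28,"ax":0,"ay":0,"az":0,"grip":0},{"x":-38,"y":0,"z":28,"ax":0,"ay":0,"az":0,"grip":0},{"x":-38,"y":0,"z":28,"ax":0,"ay":0,"az":0,"grip":0},{"x":-38,"y":0,"z":28,"ax":0,"ay":0,"az":0,"grip":0}]'
```

```text
clock: 0.98
ee_pos: [0.3301, -0.4093, 0.2304]
ee_rot: [-0.578, 0.578, -0.407, 0.408]
ft_force: [0.6, -0.4, -0.1]
finger_gap: 0.0278
```

```bash
python3 -m handwheel '[{"x":0,"y":0,"z":0,"ax":0,"ay":9,"az":0,"grip":0},{"x":0,"y":0,"z":0,"ax":0,"ay":8,"az":0,"grip":0},{"x":0,"y":0,"z":0,"ax":0,"ay":0,"az":0,"grip":0}]'
python3 - <<'E'
from h import *
from scipy.spatial.transform import Rotation as Ro
s=r.read_state();q=s["ee_rot"];R=Ro.from_quat([q[1],q[2],q[3],q[0]]).as_matrix();print(R.round(3))
for z in(.18,):print((R.T@(np.array([.372,-.293,z])-s["ee_pos"])*1e3).round(1))
a=snap("side","s1");b=snap("top","t1")
o=np.zeros((384*1,800,3),np.uint8)
crop(a,"s1c",190,10,390,210,3);crop(b,"t1c",230,160,400,330,3)
E
```

```text
clock: 1.35
ee_pos: [0.3323, -0.4054, 0.2327]
ee_rot: [0.512, -0.511, 0.487, -0.49]
ft_force: [-0.2, -0.0, 0.0]
finger_gap: 0.0013
[[ 0.046  0.003  0.999]
 [-0.999 -0.002  0.046]
 [ 0.002 -1.     0.003]]
[-110.6   52.6   44.7]
```

View pics/s1c.png

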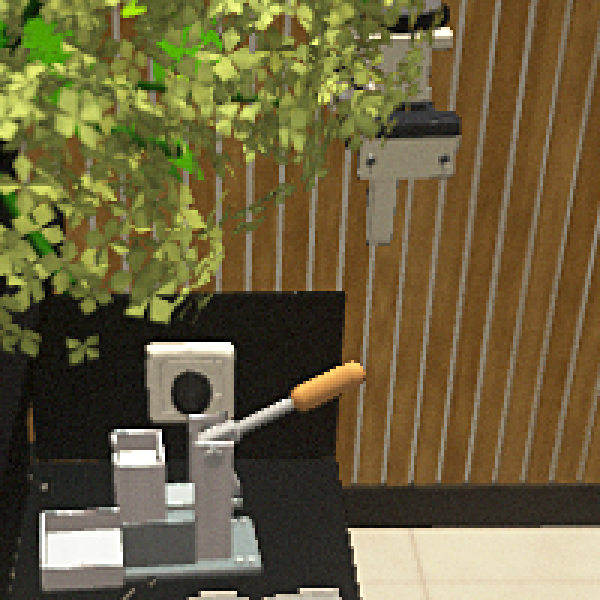

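View pics/t1c.png

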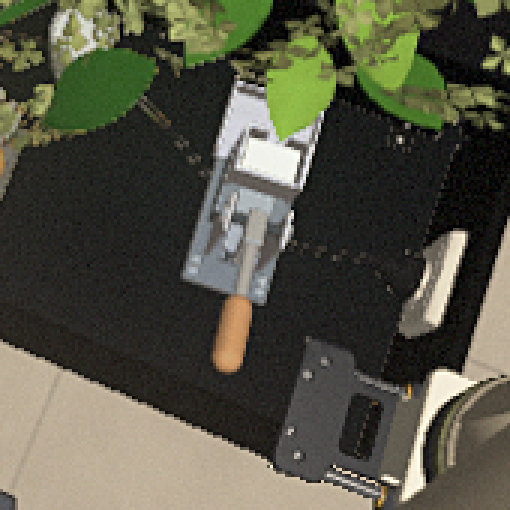

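The gripper is clear of the panel, with the fingertip at (316,90) in the side view. The foliage is nearer the camera. I'll move above the grip.

```bash
python3 -m handwheel '[{"x":-38,"y":0,"z":14,"ax":0,"ay":0,"az":0,"grip":0},{"x":-38,"y":0,"z":14,"ax":0,"ay":0,"az":0,"grip":0},{"x":-34,"y":0,"z":13,"ax":0,"ay":0,"az":0,"grip":0},{"x":0,"y":0,"z":0,"ax":0,"ay":0,"az":0,"grip":0}]'
python3 - <<'E'
from h import *
b=snap("top","t2");a=snap("side","s2");crop(a,"s2c",190,10,390,210,3);crop(b,"t2c",230,160,400,330,3)
E
```

```text
clock: 1.95
ee_pos: [0.3683, -0.2928, 0.2326]
ee_rot: [0.514, -0.513, 0.484, -0.488]
ft_force: [-0.7, -0.0, 0.3]
finger_gap: 0.0003
```

View pics/s2c.png

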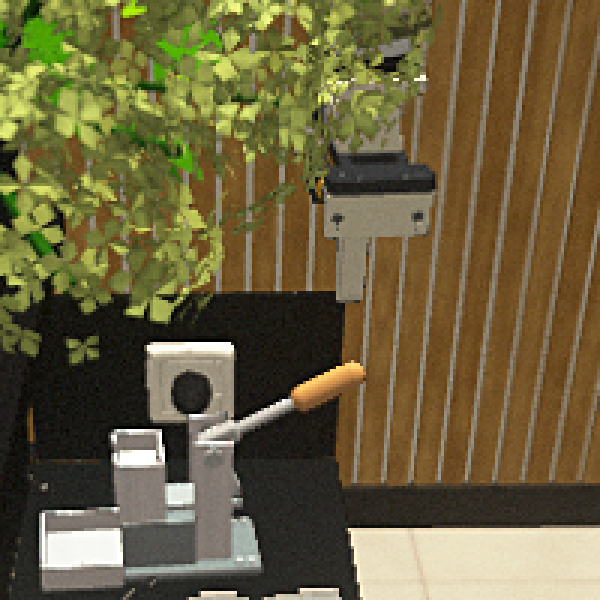

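View pics/t2c.png

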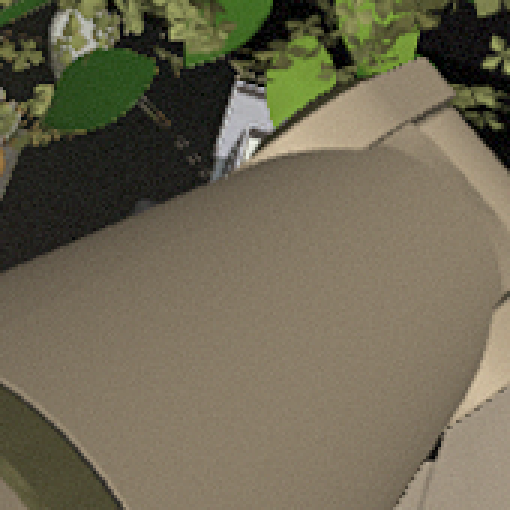

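The closed fingertips (side view, about (307,109)) are right above the grip. I'll press down.

```bash
python3 -m handwheel '[{"x":0,"y":40,"z":2,"ax":0,"ay":0,"az":0,"grip":0},{"x":0,"y":18,"z":0,"ax":0,"ay":0,"az":0,"grip":0},{"x":0,"y":0,"z":0,"ax":0,"ay":0,"az":0,"grip":0}]';python3 -m handwheel '[{"x":0,"y":20,"z":0,"ax":0,"ay":0,"az":0,"grip":0},{"x":0,"y":0,"z":0,"ax":0,"ay":0,"az":0,"grip":0}]'
```

```text
clock: 2.42
ee_pos: [0.3694, -0.2998, 0.1741]
ee_rot: [-0.512, 0.512, -0.485, 0.491]
ft_force: [-0.1, 0.0, 0.7]
finger_gap: 0.0008
clock: 2.68
ee_pos: [0.3698, -0.3025, 0.1552]
ee_rot: [-0.511, 0.512, -0.484, 0.492]
ft_force: [0.2, 0.5, 2.1]
finger_gap: 0.0003
```

```bash
cat >> h.py <<'E'
from scipy.spatial.transform import Rotation as Ro
def st(tgt=None):
    s=r.read_state();q=s["ee_rot"];R=Ro.from_quat([q[1],q[2],q[3],q[0]]).as_matrix()
    print("t",s["clock"],"pos",np.round(s["ee_pos"],4),"F",np.round(s["ft_force"],1),"\ntool y",R[:,1].round(3),"x",R[:,0].round(3))
    if tgt is not None: print("rows mm",(R.T@(np.array(tgt)-s["ee_pos"])*1e3).round(1))
E
python3 - <<'E'
from h import *
st((.369,-.293,.155))
a=snap("side","s3");crop(a,"s3c",190,60,340,210,4)
E
```

```text
t 2.675 pos [ 0.3698 -0.3025  0.1552] F [0.2 0.5 2.1] 
tool y [ 0.007 -0.008 -1.   ] x [ 0.047 -0.999  0.009]
rows mm [-9.6  0.1 -0.3]
```

View pics/s3c.png

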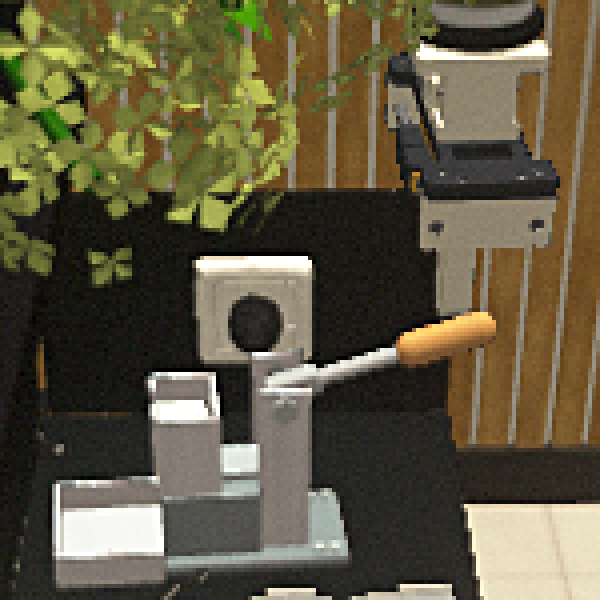

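The lever is coming down, with the fingers on the middle of the grip at about (303,140). I'll recentre sideways while pressing further.

```bash
python3 -m handwheel '[{"x":-7,"y":10,"z":0,"ax":0,"ay":0,"az":0,"grip":0},{"x":-4,"y":20,"z":0,"ax":0,"ay":0,"az":0,"grip":0},{"x":-2,"y":15,"z":0,"ax":0,"ay":0,"az":0,"grip":0}]'; python3 -c "
from h import *
st((.369,-.293,.09))"
```

```text
clock: 3.1
ee_pos: [0.3706, -0.2924, 0.1127]
ee_rot: [-0.511, 0.511, -0.482, 0.495]
ft_force: [-2.9, -4.1, 5.0]
finger_gap: 0.0009
t 3.1 pos [ 0.3706 -0.2924  0.1127] F [-2.9 -4.1  5. ] 
tool y [ 0.013 -0.014 -1.   ] x [ 0.044 -0.999  0.015]
rows mm [ 0.2 22.7 -1.9]
```

```bash
python3 -m handwheel '[{"x":-1,"y":15,"z":-1,"ax":0,"ay":0,"az":0,"grip":0},{"x":-1,"y":8,"z":-1,"ax":0,"ay":0,"az":0,"grip":0}]'; python3 -m handwheel '[{"x":0,"y":5,"z":0,"ax":0,"ay":0,"az":0,"grip":0}]';python3 -m handwheel '[{"x":0,"y":4,"z":0,"ax":0,"ay":0,"az":0,"grip":0}]'
```

```text
clock: 3.35
ee_pos: [0.3713, -0.2917, 0.0901]
ee_rot: [0.511, -0.511, 0.48, -0.498]
ft_force: [1.1, -1.1, 6.3]
finger_gap: 0.0005
clock: 3.48
ee_pos: [0.3721, -0.2918, 0.0859]
ee_rot: [0.511, -0.511, 0.479, -0.498]
ft_force: [-5.9, 4.0, 49.5]
finger_gap: 0.0005
clock: 3.6
ee_pos: [0.3726, -0.2919, 0.0844]
ee_rot: [0.512, -0.511, 0.478, -0.499]
ft_force: [-10.3, 7.8, 71.5]
finger_gap: 0.0004
```

The stop is at TCP z ≈ 0.086, where the force jumped to about 50-70 N. Later strokes need to be gentler there. I'll back up to 0.175 or more.

```bash
python3 -m handwheel '[{"x":0,"y":-5,"z":0,"ax":0,"ay":0,"az":0,"grip":0},{"x":0,"y":0,"z":0,"ax":0,"ay":0,"az":0,"grip":0}]'
python3 - <<'E'
from h import *
a=snap("side","s4");crop(a,"s4c",190,60,340,210,4)
st()
E
```

```text
clock: 3.85
ee_pos: [0.371, -0.2916, 0.0916]
ee_rot: [0.511, -0.511, 0.478, -0.5]
ft_force: [-1.6, -2.1, 5.5]
finger_gap: 0.0006
t 3.9 pos [ 0.371  -0.2916  0.0915] F [-1.8 -1.7  5.6] 
tool y [ 0.022 -0.021 -1.   ] x [ 0.044 -0.999  0.022]
```

View pics/s4c.png

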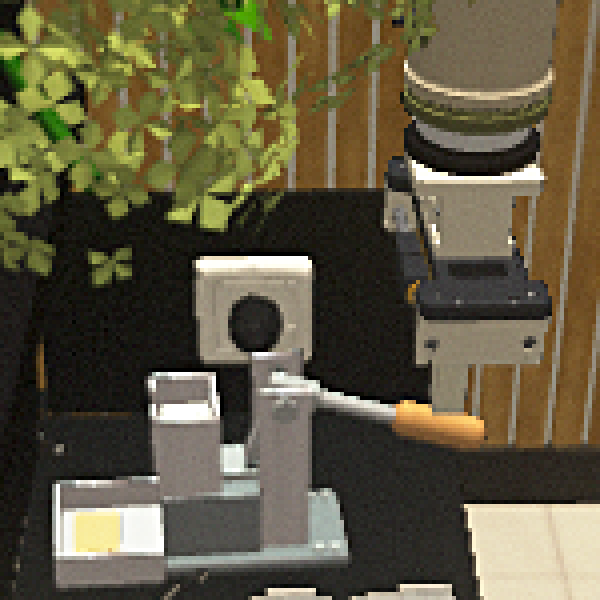

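```bash
python3 -m handwheel '[{"x":0,"y":-30,"z":-1,"ax":0,"ay":0,"az":0,"grip":0},{"x":0,"y":-35,"z":-1,"ax":0,"ay":0,"az":0,"grip":0},{"x":0,"y":-28,"z":0,"ax":0,"ay":0,"az":0,"grip":0},{"x":0,"y":0,"z":0,"ax":0,"ay":0,"az":0,"grip":0}]'
python3 - <<'E'
from h import *
a=snap("side","s5");crop(a,"s5c",190,60,340,210,4)
st((.369,-.293,.18))
E
```

```text
clock: 4.4
ee_pos: [0.3665, -0.288, 0.1875]
ee_rot: [0.512, -0.511, 0.478, -0.499]
ft_force: [0.5, 0.0, 0.3]
finger_gap: 0.0004
t 4.45 pos [ 0.3661 -0.2877  0.1865] F [ 0.2  0.7 -0.1] 
tool y [ 0.021 -0.019 -1.   ] x [ 0.045 -0.999  0.02 ]
rows mm [5.3 6.7 2.5]
```

View pics/s5c.png

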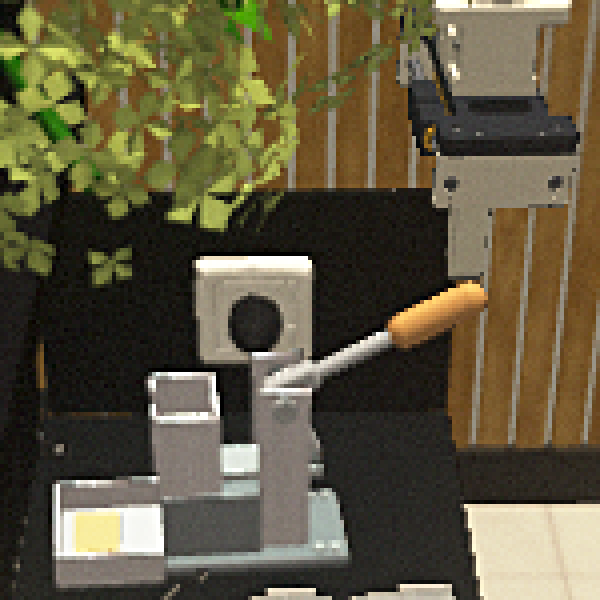

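The first pack is in the tray (yellow square at about (214,193)) and the lever is back up. Starting stroke 2.

```bash
python3 -m handwheel '[{"x":1,"y":28,"z":1,"ax":0,"ay":0,"az":0,"grip":0},{"x":0,"y":28,"z":1,"ax":0,"ay":0,"az":0,"grip":0},{"x":0,"y":25,"z":0,"ax":0,"ay":0,"az":0,"grip":0},{"x":0,"y":0,"z":0,"ax":0,"ay":0,"az":0,"grip":0}]'; python3 -c "
from h import *
st((.370,-.292,.086))"
```

```text
clock: 4.95
ee_pos: [0.3678, -0.2889, 0.1011]
ee_rot: [-0.511, 0.511, -0.48, 0.497]
ft_force: [0.8, -0.6, 4.5]
finger_gap: 0.0002
t 4.95 pos [ 0.3678 -0.2889  0.1011] F [ 0.8 -0.6  4.5] 
tool y [ 0.018 -0.017 -1.   ] x [ 0.045 -0.999  0.018]
rows mm [ 2.9 15.2  1.8]
```

```bash
python3 -m handwheel '[{"x":2,"y":10,"z":1,"ax":0,"ay":0,"az":0,"grip":0},{"x":0,"y":0,"z":0,"ax":0,"ay":0,"az":0,"grip":0}]'; python3 -m handwheel '[{"x":0,"y":4,"z":0,"ax":0,"ay":0,"az":0,"grip":0}]';python3 -m handwheel '[{"x":0,"y":2,"z":0,"ax":0,"ay":0,"az":0,"grip":0}]'
```

```text
clock: 5.2
ee_pos: [0.3687, -0.29, 0.0912]
ee_rot: [-0.511, 0.511, -0.48, 0.496]
ft_force: [-1.1, -1.6, 5.3]
finger_gap: 0.0006
clock: 5.32
ee_pos: [0.3691, -0.2902, 0.088]
ee_rot: [0.511, -0.511, 0.48, -0.497]
ft_force: [1.4, -0.2, 6.5]
finger_gap: 0.0001
clock: 5.45
ee_pos: [0.3695, -0.2903, 0.087]
ee_rot: [0.511, -0.511, 0.479, -0.497]
ft_force: [-1.0, 0.9, 15.9]
finger_gap: 0.0003
```

It's at the stop with 16 N. Going up.

```bash
python3 -m handwheel '[{"x":0,"y":1,"z":0,"ax":0,"ay":0,"az":0,"grip":0},{"x":0,"y":-30,"z":-1,"ax":0,"ay":0,"az":0,"grip":0},{"x":0,"y":-35,"z":-1,"ax":0,"ay":0,"az":0,"grip":0},{"x":0,"y":-30,"z":0,"ax":0,"ay":0,"az":0,"grip":0},{"x":0,"y":0,"z":0,"ax":0,"ay":0,"az":0,"grip":0}]'
python3 - <<'E'
from h import *
a=snap("side","s6");crop(a,"s6c",190,60,340,210,4)
st((.369,-.291,.1))
E
```

```text
clock: 6.08
ee_pos: [0.365, -0.288, 0.1872]
ee_rot: [0.512, -0.511, 0.479, -0.498]
ft_force: [0.8, -0.6, -0.5]
finger_gap: 0.0004
t 6.125 pos [ 0.3646 -0.2877  0.1862] F [0.  0.4 0.4] 
tool y [ 0.018 -0.017 -1.   ] x [ 0.046 -0.999  0.017]
rows mm [ 2.  86.3  2.8]
```

View pics/s6c.png

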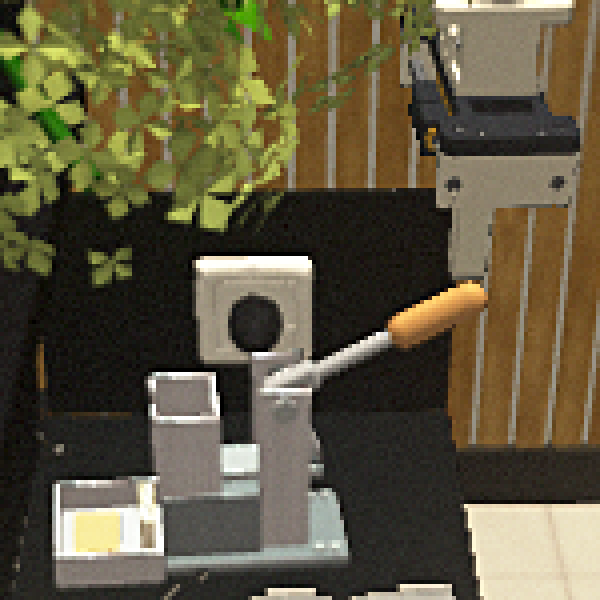

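Run:
```python
from h import *
a=cv2.imread("pics/s6.png");crop(a,"s6d",195,150,250,210,10)
```

```text
(no output)
```

View pics/s6d.png

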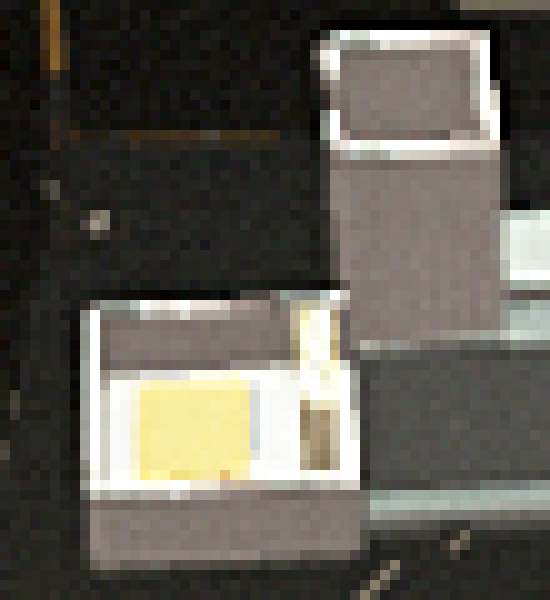

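Pack 2 stands on edge in the tray, next to the magazine at about (227,187). It sits below the magazine floor, so it won't block the next pack. Starting stroke 3.

```bash
python3 -m handwheel '[{"x":1,"y":28,"z":1,"ax":0,"ay":0,"az":0,"grip":0},{"x":1,"y":28,"z":1,"ax":0,"ay":0,"az":0,"grip":0},{"x":0,"y":25,"z":1,"ax":0,"ay":0,"az":0,"grip":0},{"x":1,"y":9,"z":1,"ax":0,"ay":0,"az":0,"grip":0},{"x":0,"y":0,"z":0,"ax":0,"ay":0,"az":0,"grip":0}]'
```

```text
clock: 6.75
ee_pos: [0.368, -0.2907, 0.0922]
ee_rot: [-0.511, 0.512, -0.481, 0.495]
ft_force: [0.1, -1.1, 5.2]
finger_gap: 0.0008
```

```bash
python3 -m handwheel '[{"x":0,"y":4,"z":0,"ax":0,"ay":0,"az":0,"grip":0}]';python3 -m handwheel '[{"x":0,"y":2,"z":0,"ax":0,"ay":0,"az":0,"grip":0}]'
```

```text
clock: 6.88
ee_pos: [0.3685, -0.2909, 0.0885]
ee_rot: [-0.511, 0.512, -0.481, 0.496]
ft_force: [1.8, 0.8, 6.6]
finger_gap: 0.0005
clock: 7.0
ee_pos: [0.3691, -0.2909, 0.087]
ee_rot: [0.511, -0.511, 0.481, -0.496]
ft_force: [-1.0, 2.1, 16.1]
finger_gap: 0.0004
```

```bash
python3 -m handwheel '[{"x":0,"y":1,"z":0,"ax":0,"ay":0,"az":0,"grip":0},{"x":0,"y":-30,"z":-1,"ax":0,"ay":0,"az":0,"grip":0},{"x":0,"y":-35,"z":-1,"ax":0,"ay":0,"az":0,"grip":0},{"x":0,"y":-30,"z":0,"ax":0,"ay":0,"az":0,"grip":0},{"x":0,"y":0,"z":0,"ax":0,"ay":0,"az":0,"grip":0}]'
python3 - <<'E'
from h import *
a=snap("side","s7");crop(a,"s7c",190,110,320,210,6)
st((.369,-.291,.1))
E
```

```text
clock: 7.62
ee_pos: [0.3652, -0.2892, 0.1854]
ee_rot: [0.512, -0.511, 0.481, -0.496]
ft_force: [-0.6, -0.3, -0.6]
finger_gap: 0.0006
t 7.675 pos [ 0.3648 -0.2889  0.1843] F [-0.7 -0.2  0.1] 
tool y [ 0.014 -0.013 -1.   ] x [ 0.047 -0.999  0.014]
rows mm [ 1.2 84.4  3. ]
```

View pics/s7c.png

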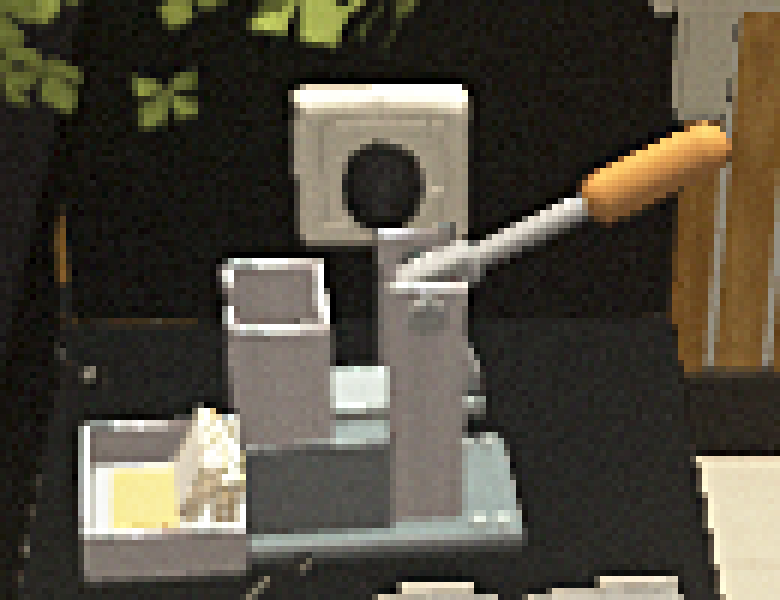

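Pack 3 leans on pack 2 inside the tray, at about (224,188). Starting stroke 4 at the same pace.

```bash
python3 -m handwheel '[{"x":1,"y":27,"z":1,"ax":0,"ay":0,"az":0,"grip":0},{"x":1,"y":28,"z":1,"ax":0,"ay":0,"az":0,"grip":0},{"x":0,"y":25,"z":1,"ax":0,"ay":0,"az":0,"grip":0},{"x":0,"y":9,"z":1,"ax":0,"ay":0,"az":0,"grip":0},{"x":0,"y":0,"z":0,"ax":0,"ay":0,"az":0,"grip":0}]'
```

```text
clock: 8.3
ee_pos: [0.3681, -0.2914, 0.0906]
ee_rot: [-0.511, 0.512, -0.483, 0.494]
ft_force: [0.2, -1.5, 6.5]
finger_gap: 0.0006
```

```bash
python3 -m handwheel '[{"x":0,"y":4,"z":0,"ax":0,"ay":0,"az":0,"grip":0}]';python3 -m handwheel '[{"x":0,"y":2,"z":0,"ax":0,"ay":0,"az":0,"grip":0}]'
```

```text
clock: 8.43
ee_pos: [0.3687, -0.2915, 0.0869]
ee_rot: [-0.511, 0.512, -0.483, 0.494]
ft_force: [0.8, 1.2, 18.7]
finger_gap: 0.0006
clock: 8.55
ee_pos: [0.3692, -0.2916, 0.0858]
ee_rot: [-0.511, 0.512, -0.482, 0.494]
ft_force: [-3.5, 3.5, 31.5]
finger_gap: 0.0004
```

```bash
python3 -m handwheel '[{"x":0,"y":-30,"z":-1,"ax":0,"ay":0,"az":0,"grip":0},{"x":0,"y":-35,"z":-1,"ax":0,"ay":0,"az":0,"grip":0},{"x":0,"y":-32,"z":0,"ax":0,"ay":0,"az":0,"grip":0},{"x":0,"y":0,"z":0,"ax":0,"ay":0,"az":0,"grip":0}]'
python3 - <<'E'
from h import *
a=snap("side","s8");crop(a,"s8c",190,110,320,210,6);crop(a,"s8d",195,150,250,210,10)
st((.369,-.291,.1))
E
```

```text
clock: 9.05
ee_pos: [0.3658, -0.2896, 0.1862]
ee_rot: [-0.511, 0.512, -0.483, 0.493]
ft_force: [-1.3, 0.7, -0.4]
finger_gap: 0.0006
t 9.1 pos [ 0.3653 -0.2893  0.1851] F [ 0.4 -0.   0.3] 
tool y [ 0.009 -0.01  -1.   ] x [ 0.048 -0.999  0.011]
rows mm [ 1.  85.1  2.9]
```

View pics/s8c.png

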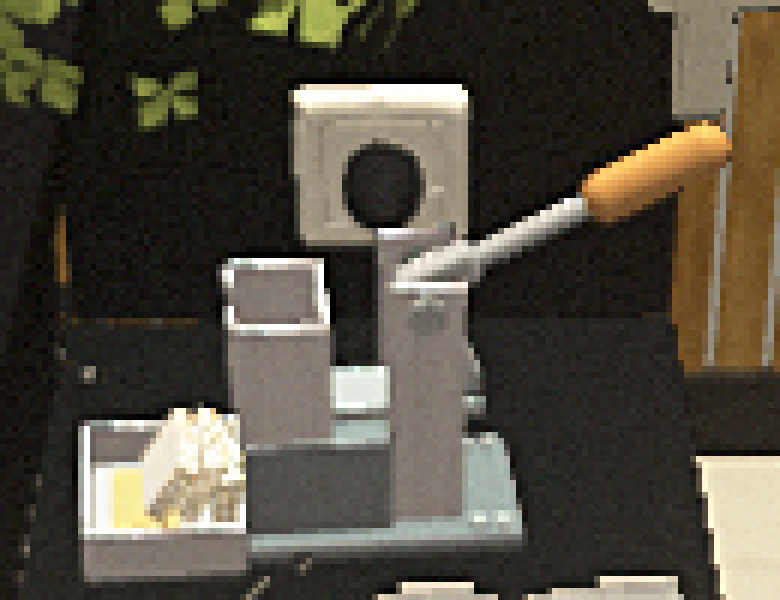

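View pics/s8d.png

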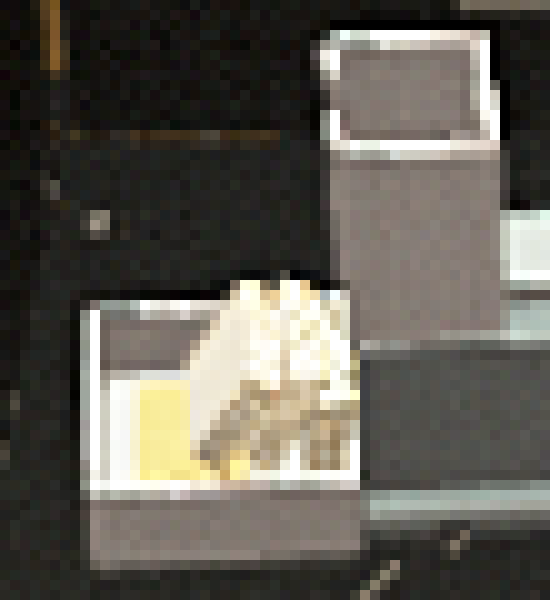

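One yellow pack lies flat and three lean beside it, with edges near (216,194), (222,194) and (228,193). That makes four. I'll move the arm away and check the magazine from the top camera.

```bash
python3 -m handwheel '[{"x":0,"y":-40,"z":0,"ax":0,"ay":0,"az":0,"grip":0},{"x":45,"y":0,"z":-12,"ax":0,"ay":0,"az":0,"grip":0},{"x":45,"y":0,"z":-14,"ax":0,"ay":0,"az":0,"grip":0},{"x":45,"y":0,"z":-14,"ax":0,"ay":0,"az":0,"grip":0},{"x":45,"y":0,"z":-14,"ax":0,"ay":0,"az":0,"grip":0}]'
python3 - <<'E'
from h import *
a=snap("top","t9");crop(a,"t9c",280,170,360,290,5);b=snap("side","s9")
h=np.zeros((600,800,3),np.uint8);h[:, :400]=cv2.imread("pics/t9c.png")
c=cv2.resize(b[110:250,190:290],None,fx=4,fy=4,interpolation=0);h[:560,400:]=c;cv2.imwrite("pics/m9.png",h)
st()
E
```

```text
clock: 9.72
ee_pos: [0.3189, -0.4703, 0.2217]
ee_rot: [-0.514, 0.514, -0.484, 0.486]
ft_force: [0.5, 0.3, 0.9]
finger_gap: 0.0003
t 9.825 pos [ 0.317  -0.4738  0.2214] F [-0.1  0.3 -0.7] 
tool y [ 0.001 -0.005 -1.   ] x [ 0.051 -0.999  0.005]
```

View pics/m9.png

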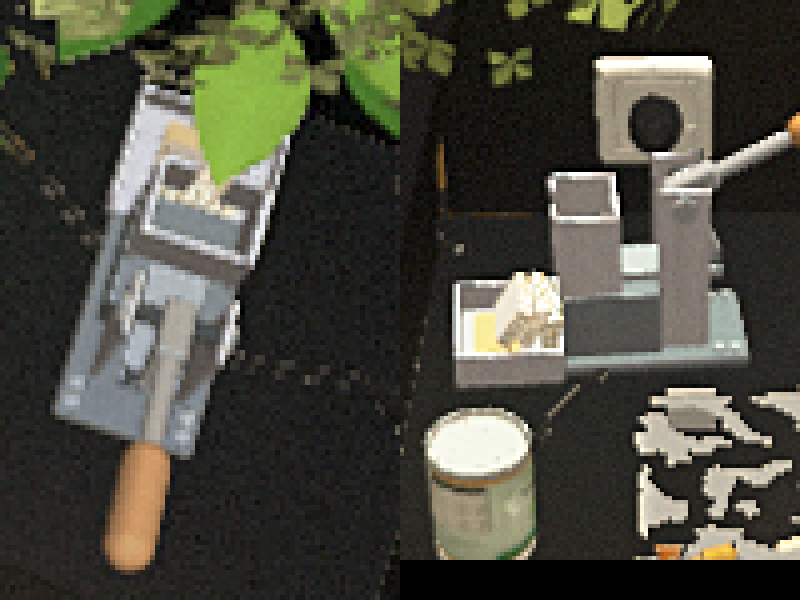

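Through the magazine the grey floor shows at (319,215). Pale pack tops appear just beyond its front edge at (321,208). I'll check whether those lie in the tray or hang in the outlet.

Run:
```python
from h import *
O=np.array([.533,-.279]);c,s=np.cos(.09),np.sin(.09)
def D(p): d=p[:2]-O;return (np.array([c*d[0]+s*d[1],-s*d[0]+c*d[1],p[2]])*1e3).round()
for uv in((280+170/5,170+190/5),(280+205/5,170+180/5),(280+205/5,170+208/5),(280+238/5,170+215/5)):
    print("top",uv,[D(plane("top",uv,z)) for z in(.003,.02,.03,.04,.055)])
for uv in((190+(515-400)/4,110+275/4),(190+(550-400)/4,110+275/4),(190+(555-400)/4,110+345/4),(190+(500-400)/4,110+345/4)):
    print("side",uv,[D(plane("side",uv,z)) for z in(.003,.02,.03,.04,.055)])
print("pack tops centre tri",D(tri((223,179),(321,208))[0]),tri((223,179),(321,208))[1])
b=cv2.imread("pics/t9.png");crop(b,"t9d",300,185,345,225,16)
```

```text
top (314.0, 208.0) [array([37.,  9.,  3.]), array([31., 10., 20.]), array([28., 11., 30.]), array([25., 12., 40.]), array([20., 13., 55.])]
top (321.0, 206.0) [array([48., -8.,  3.]), array([43., -6., 20.]), array([39., -5., 30.]), array([36., -4., 40.]), array([31., -3., 55.])]
top (321.0, 211.6) [array([ 33., -12.,   3.]), array([ 27., -10.,  20.]), array([24., -9., 30.]), array([21., -8., 40.]), array([16., -6., 55.])]
top (327.6, 213.0) [array([ 35., -30.,   3.]), array([ 29., -28.,  20.]), array([ 26., -27.,  30.]), array([ 23., -26.,  40.]), array([ 18., -24.,  55.])]
side (218.75, 178.75) [array([ 48., -77.,   3.]), array([ 48., -51.,  20.]), array([ 47., -36.,  30.]), array([ 47., -21.,  40.]), array([47.,  2., 55.])]
side (227.5, 178.75) [array([ 24., -74.,   3.]), array([ 24., -48.,  20.]), array([ 24., -33.,  30.]), array([ 25., -18.,  40.]), array([25.,  4., 55.])]
side (228.75, 196.25) [array([24.,  8.,  3.]), array([24., 32., 20.]), array([25., 45., 30.]), array([25., 59., 40.]), array([25., 80., 55.])]
side (215.0, 196.25) [array([60.,  4.,  3.]), array([59., 28., 20.]), array([59., 42., 30.]), array([58., 56., 40.]), array([58., 77., 55.])]
pack tops centre tri [33. -6. 46.] 0.008160680599639746
```

View pics/t9d.png

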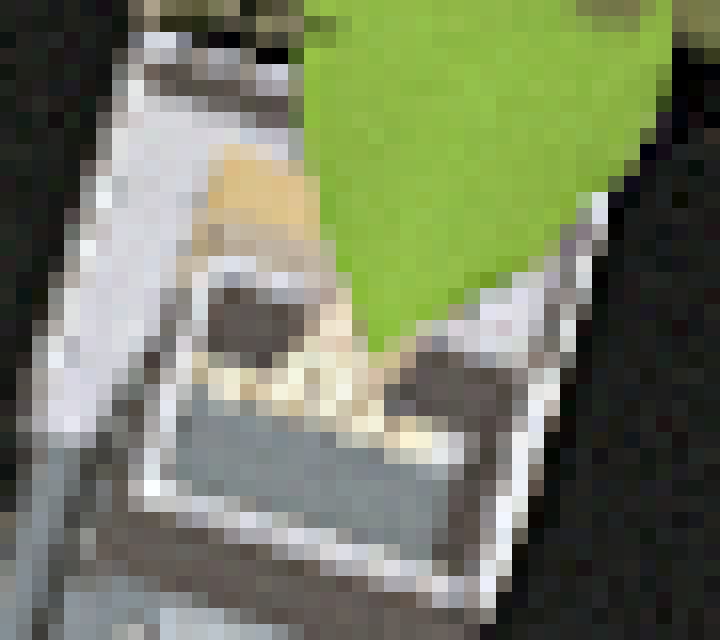

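Run:
```python
from h import *
from rig import finish_job
for f in("side0","s9"):
    h=cv2.cvtColor(cv2.imread(f"pics/{f}.png"),cv2.COLOR_BGR2HSV)[125:155,280:303]
    m=cv2.moments(cv2.inRange(h,(5,130,90),(20,255,255)),True);print(f,m["m10"]/m["m00"],m["m01"]/m["m00"])
d=lambda a,b,s:cv2.absdiff(cv2.imread(f"pics/{a}.png")[s],cv2.imread(f"pics/{b}.png")[s]).mean().round(2)
print("tray s8-s9",d("s8","s9",np.s_[165:210,195:240]),"bystanders s0-s9",d("side0","s9",np.s_[212:360,175:235]))
print(finish_job())
```

```text
side0 14.947368421052632 15.090225563909774
s9 14.88888888888889 15.059259259259258
tray s8-s9 3.22 bystanders s0-s9 3.33
the job is handed in; nothing more can be done
None
```

I pumped the lever through four full strokes, each down to its stop and all the way back up, then moved the arm clear and handed the job in at about 10 s.

- **Packs:** The last pictures show the magazine floor bare. All four packs are in the tray: one flat and three leaning on each other. The leaning tops sit at about x = 20–47 mm in the dispenser's frame, inside the tray, and they did not move between the last two pictures. I counted the leaning packs by their edges in the side view, because a leaf hides part of the tray from above.
- **Lever:** It is back up. The grip's position in the side picture matches the start to within 0.1 pixel.
- **Bystanders:** The part of the side picture with the tin, ball and pastry bar is unchanged apart from image noise.
- **Force:** On the first stroke I pressed past the stop, and the wrist force reached about 72 N (limit 120 N). The other strokes read 16–32 N at the stop.
- **Weakest check:** The two-camera fix on the pack tops disagreed by 8 mm, so their height of about 46 mm is only rough.

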